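# Rock a pendulum angle gauge on an uneven stud to its mark

## Robot

A 6-joint arm with a two-finger parallel gripper is mounted at the origin on the work surface. World frame = base frame: x ahead of the robot, y to its left, z up, the work surface at z = 0. Lengths are in m, angles in degrees, forces in N, time in s.
With the tool pointing down it reaches from about 0.3 to 0.825 m from the base axis. Payload 5.4 kg.
Tool frame: the origin (TCP) lies midway between the tips of the shut fingers; the grasp point (between the pads) lies 19 mm behind it; z points along the fingers, y is the direction in which the jaws open and shut (so a half turn about z gives the same grasp; the last joint's range is limited). The gripper opens to 92 mm and grips with 3 to 60 N. Pads are 20 mm wide; open, the fingers measure 128 mm over their backs; the gripper's body (75 mm by 189 mm) begins 69 mm behind the grasp point.
Start: joints at [-12.038, 9.076, 91.501, -0, 79.423, -12.038], TCP at [0.575, -0, 0.215] pointing down, gripper open.
Joint ranges: [-166.64, 166.64], [-54.1, 131.32], [10.49, 154.53], [-73.88, 253.88], [9.74, 151.15], [-171.62, 171.62]. Speed limits (degrees/s): [147.25, 147.25, 180, 180, 180, 180].

## Interface

Orientations are given as [roll, pitch, yaw] about the fixed x, y, z axes, in that order (R = Rz(yaw) Ry(pitch) Rx(roll)).
In Python, from bench import telemetry, cams, workorder gives the robot as it stands.
- The arm moves only by the shell command python3 -m handwheel 'ROWS' [OPENING] [FORCE]. ROWS is JSON, a list of rows, each a list of 6 numbers: the shift along the tool's x, y, z in m, then the turn, a rotation vector about the tool's x, y, z in units of 6 degrees (1.0 is 6 degrees). In form: [[dx, dy, dz, rx, ry, rz], ...]. A call has 1 to 8 rows; each row is the pose to reach, as a shift and turn from the pose commanded when the call began, along the tool's axes at that moment; what a row does not reach only later rows make up. A row lasts 1/12 s, in which the tool goes at most 41.7 mm and 7.16 degrees, less where a joint would pass 70% of its speed; a pose out of reach is approached as far as the arm can. A call with a gripper value outside its range is refused whole. OPENING is the closure, from 0 (fully open) to 1 (shut), set as the call begins (- or left out, the last holds). The fingers move at their own pace and stop on an object; FORCE is the grip in N (left out, the last holds). Time passes only in rows, so rows that repeat a pose let the fingers close. It gives the time, the measured TCP pose, the force and the opening at its end, in the units of the state.
- telemetry.observe(): the state, without advancing time (a new reading comes with each control period).
- cams.get_image(name): name is "scene" or "side" or "wrist"; returns a dict with "frame" (400x640x3 uint8, red, green, blue), "fov_y" (degrees; the focal length in pixels is half the picture's height over the tangent of half this angle, whatever the lens; pixels are square), "cx", "cy" (the principal point, pixels), "R" (3x3) and "t" (3): a world point X has camera coordinates R X + t. Camera axes: x right, y down, z forward; pixel columns grow to the right and rows downward; lengths in m; the calibration is good to about 2 mm. A picture is of the moment at which its call begins. There is no depth.
- workorder.finish_job(): hands the job in, once; it reports no verdict.
The state is a dict: "time": time; "joint_pos": joint angles; "dq": joint speeds; "tau": joint torques, N m; "position": TCP position; "orientation": TCP orientation; "force": force on the tool from outside, world axes, zero at the start; "torque": the same for the moment, N m; "finger_gap": finger opening in m.
Only numpy, scipy, OpenCV 4.12 (cv2) and the standard library are available. Lean on these libraries where they do the work, as an engineer would, in place of code of your own. Each camera call takes 0.05 s, during which the arm holds its last target.

## Task

Pick up the pendulum angle gauge by its handle and stand it upright on the uneven stud, its sole centred and squarely across the round crown bar. Then, keeping the sole pressed lightly on the bar, rock the gauge sideways until its swinging pointer settles on the index tab at the dial's edge, and finish like that: the program ends with the gripper still holding the gauge steady on the bar, pointer on the tab. Leave everything else on the table undisturbed.

Things in the scene. Friction and masses are not known exactly. Their poses are not given: they have to be found in the camera images.
- gauge_handle (a point): Centre of the handle of the loose angle gauge (0.3 to 0.5 kg): a black square post, 24 x 24 mm, 47 mm high, on top of a white-faced dial disc 100 mm across and 10 mm thick. Above the sole's underside: handle top 165 mm, this point 142 mm, dial top 120 mm. Gauge axes: x out of the dial's face (it is rocked about x), y along the sole, z up from sole to handle.
- gauge_sole (a point): Centre of the flat underside of the gauge's steel sole, 44 (x) x 90 (y) x 10 mm, 142 mm straight below the handle's centre; axes of the gauge. This face stands on the table at first and goes on the crown bar.
- pointer_tip (a point): Tip of the dark steel pointer with a round bob, which swings freely in front of the dial and always comes to hang straight down; its pivot is at the dial's centre, 70 mm above the sole's underside, the tip 38 mm from it. Its z axis runs from tip to pivot.
- index_tip (a point): Inner end of the index tab, a dark tab 8 mm wide clipped over the dial's rim and standing 7 mm out of it, 39 mm from the dial's centre, on the lower part of the dial towards the gauge's +y side. It is stiff: it stays where it was set. Its z axis points to the dial's centre.
- pointer (a joint): Angle of the pointer on the dial (rad), 0 towards the sole, growing as its tip moves to the gauge's +y side. It swings when the gauge moves and settles in about a second or two.
- index (a joint): Angle of the index tab on the dial (rad), counted like the pointer's; set anew each time, between 0.18 and 0.40. The pointer reads this when the gauge is leaned by this angle with its +y side going down (a turn of minus that angle about the gauge's own x).
- crown (a point): Middle of the top line of the fixed stud's crown: a steel round bar, 18 mm diameter, 50 mm long, along this point's x; its top is 79 mm above the table, its centre line 9 mm lower. z up. Below it a profile block 50 x 60 mm with steps 58 mm (+y side) and 50 mm (-y) high, on a foot plate 70 x 90 x 8 mm. The sole can lean 0.5 rad either way before it meets a step.
- offcut: Bystander: loose aluminium profile offcut, 100 (x) x 40 x 40 mm, flat on the table; origin under its centre.
- objective: Bystander: brass lens barrel, 30 mm across, 45 mm high, standing; origin under its centre.
- post_center (a point): Bystander: plain steel post, 25 mm across, 60 mm high, standing; its centre.
- driver_grip (a point): Bystander: screwdriver lying on the table, 130 mm long, black handle; middle of its handle.
- tray: Bystander: grey parts tray, 90 x 120 x 25 mm; origin under its centre.
- slidebox: Bystander: white slide box, 80 x 100 x 35 mm; origin under its centre.
- lensmount: Bystander: small lens on a dark foot, 30 x 50 mm, 53 mm high; origin under its centre.
Mind the look-alikes: they are no part of the job. Leave any orange look-alike of the part that bears crown alone.

How it is judged:
By the outcome, as a careful person would: the job done as asked, in the order asked, and still so for the second after the job is handed in, while the arm keeps its last pose, push and grip.
It also fails if it takes over 45 s, if anything falls off the work surface, if the arm or the gripper's body presses on something with over 40 N, if the wrist force passes 120 N, or if a joint passes its speed limit or range.

## Working session

There is one attempt and no reset: what is moved stays moved. The work goes in short steps, Python scripts to look and compute and a shell command to move; the robot and the scene stay as the last step left them, time stands still between calls to the robot, and variables do not carry over. Pictures are saved under pics/ and viewed, and the job is handed in when it is done.

```bash
ls; mkdir -p pics
python3 - <<'E'
from bench import telemetry, cams
import cv2
print(telemetry.observe())
for n in ["scene","side","wrist"]:
    d=cams.get_image(n); cv2.imwrite(f"pics/{n}0.png",d["frame"][:,:,::-1])
    print(n,d["fov_y"],d["cx"],d["cy"],d["R"],d["t"])
E
```

```text
pics
{'time': 0.0, 'joint_pos': array([-1.20378799e+01,  9.11286858e+00,  9.15695040e+01, -2.48094843e-03,
        7.94232974e+01, -1.20354477e+01]), 'dq': array([-0.09345732, -0.0019267 , -0.04138884, -0.00766118, -0.08910547,
        0.0680618 ]), 'tau': array([ 4.79022274e-04, -3.85570908e+01, -3.22103977e+01,  7.00944406e-02,
        3.78346047e-02, -1.56143192e-04]), 'position': array([5.74387236e-01, 9.51408999e-05, 2.13640115e-01]), 'orientation': array([-1.79896144e+02, -1.96495834e-02,  8.99980076e+01]), 'force': array([ 0.00322004,  0.686259  , -0.16024388]), 'torque': array([ 0.00167656, -0.00151469, -0.00901872]), 'finger_gap': 0.09181397458713413}
scene 47.33311681950593 313.0105767904095 202.22747711076653 [[ 0.72223063  0.69164578 -0.00300492]
 [ 0.48348196 -0.50795897 -0.71289753]
 [-0.49459894  0.51342361 -0.70126178]] [-0.4235305  -0.18771324  1.42697219]
side 51.79146025612026 323.53174045318747 204.98126638254953 [[ 0.96732334 -0.25353974  0.00177574]
 [-0.18328713 -0.70409537 -0.68604339]
 [ 0.17518956  0.66330032 -0.72755846]] [-0.5774935   0.17555857  0.74366785]
wrist 58.161546167450936 327.37156571855274 201.77637203442987 [[ 9.99997622e-01 -4.49458805e-04 -2.13382720e-03]
 [ 1.41167487e-04 -9.63132815e-01  2.69026318e-01]
 [-2.17607525e-03 -2.69025980e-01 -9.63130462e-01]] [-0.57331279 -0.0309837   0.39254997]
```

View pics/scene0.png

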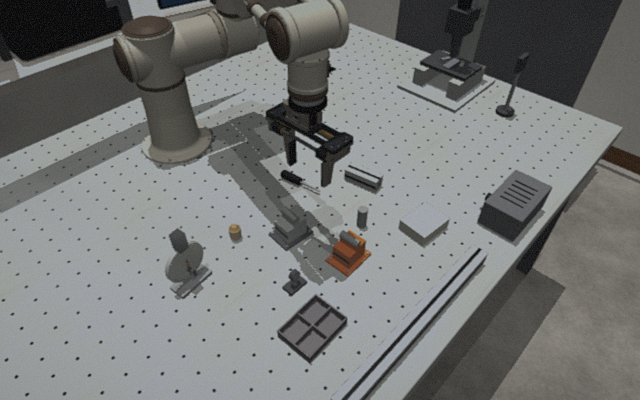

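View pics/side0.png

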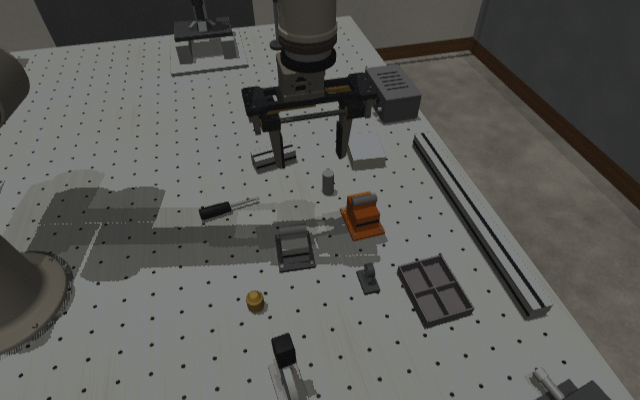

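View pics/wrist0.png

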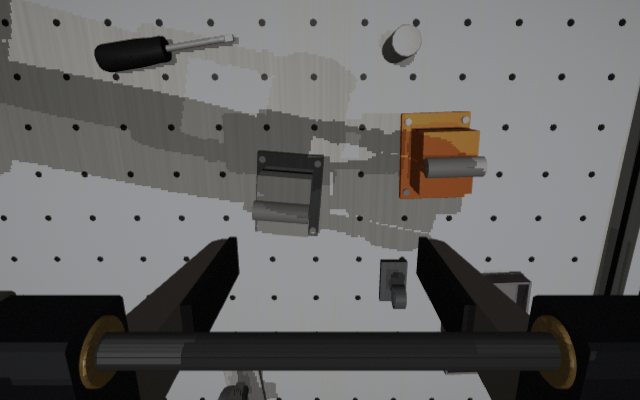

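Candidates: the stud is either the grey one (scene 290,230; wrist 290,195) or the orange look-alike (scene 348,252), so I choose grey. The only gauge is at scene (185,262). Next are close crops.

```bash
cat > h.py <<'E'
import numpy as np, cv2
from bench import telemetry, cams
from scipy.optimize import least_squares
def cam(n): 
    d=cams.get_image(n); d["f"]=200/np.tan(np.radians(d["fov_y"]/2)); return d
def proj(d,X):
    c=np.atleast_2d(X)@np.array(d["R"]).T+np.array(d["t"]); return np.c_[d["cx"]+d["f"]*c[:,0]/c[:,2], d["cy"]+d["f"]*c[:,1]/c[:,2]]
def onz(d,p,z):
    R=np.array(d["R"]);t=np.array(d["t"]); r=R.T@np.array([(p[0]-d["cx"])/d["f"],(p[1]-d["cy"])/d["f"],1]); o=-R.T@t
    return o+r*(z-o[2])/r[2]
def tri(obs):
    A=[];b=[]
    for d,p in obs:
        R=np.array(d["R"]);t=np.array(d["t"])
        for k,c in ((0,d["cx"]),(1,d["cy"])):
            u=(p[k]-c)/d["f"]; A.append(R[k]-u*R[2]); b.append(u*t[2]-t[k])
    return np.linalg.lstsq(np.array(A),np.array(b),rcond=None)[0]
def crop(d,x0,y0,w,h,s,name):
    im=d["frame"][y0:y0+h,x0:x0+w,::-1]; cv2.imwrite("pics/"+name,cv2.resize(np.ascontiguousarray(im),None,fx=s,fy=s,interpolation=cv2.INTER_CUBIC))
E
python3 - <<'E'
from h import *
import pickle
a=cam("scene");b=cam("side");c=cam("wrist")
pickle.dump((a,b,c),open("v0.pkl","wb"))
crop(a,150,215,80,90,6,"c1.png"); crop(a,255,190,80,70,8,"c2.png"); crop(b,240,320,100,80,6,"c3.png"); crop(b,260,215,70,65,8,"c4.png");crop(c,235,135,110,110,5,"c5.png")
E
```

```text
(no output)
```

View pics/c1.png

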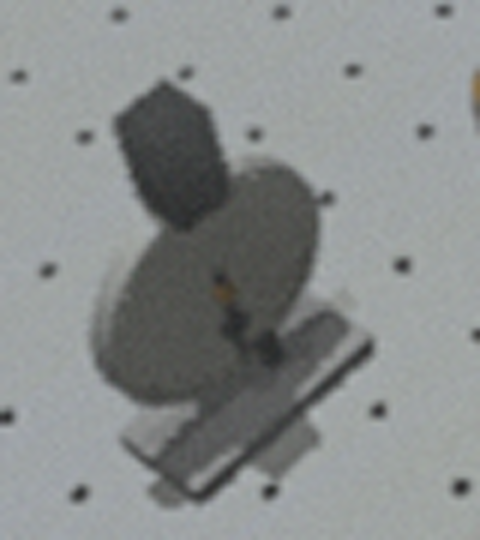

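View pics/c2.png

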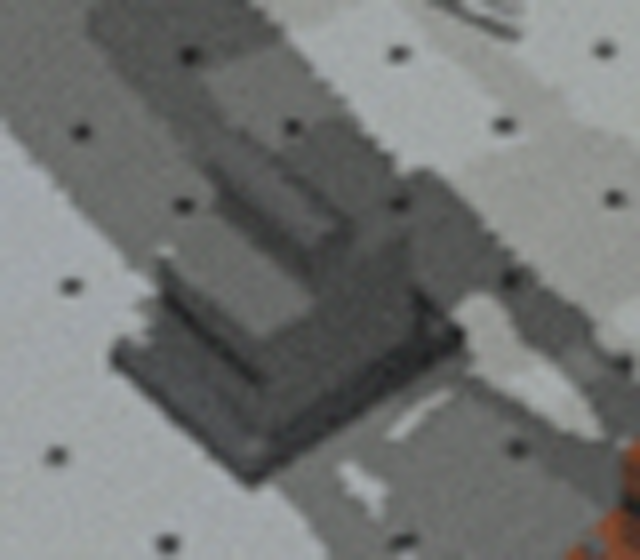

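View pics/c3.png

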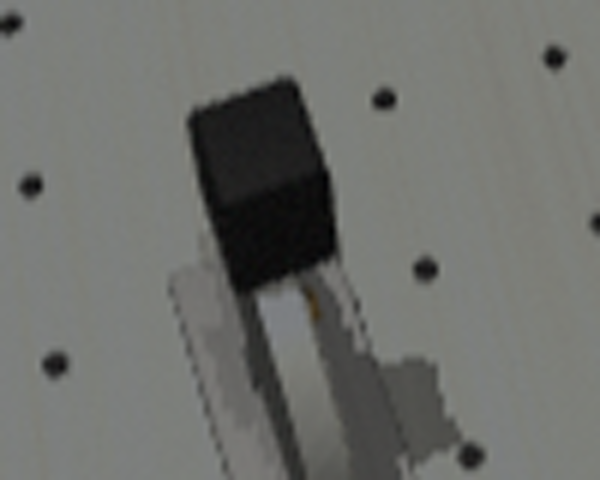

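View pics/c4.png

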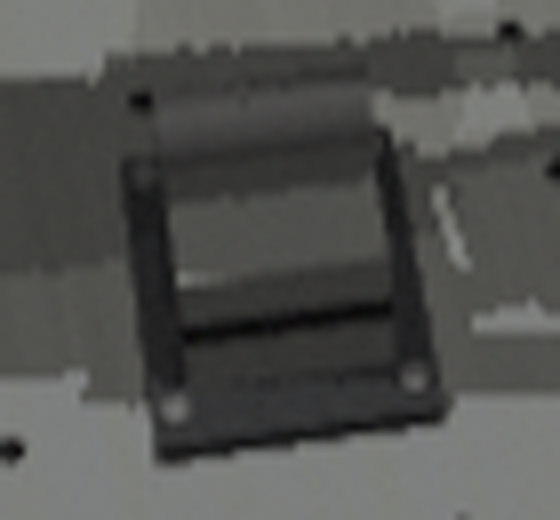

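View pics/c5.png

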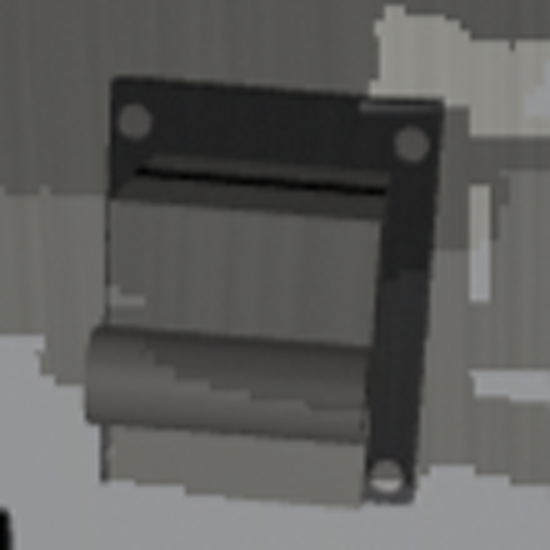

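Run:
```python
from h import *
import pickle
a,b,c=pickle.load(open("v0.pkl","rb"))
H=[onz(b,(240+x/6,320+y/6),.165) for x,y in [(190,115),(293,78),(330,172),(225,208)]]
print("handle top side",np.round(H,4)," mean",np.mean(H,0))
H2=[onz(a,(150+x/6,215+y/6),.165) for x,y in [(165,82),(113,122),(210,118)]]
print("scene",np.round(H2,4))
S=[onz(a,(150+x/6,215+y/6),z) for x,y,z in [(203,500,0),(372,350,0),(122,440,.01)]]
print("sole",np.round(S,4))
v=S[1]-S[0];print(np.linalg.norm(v),np.degrees(np.arctan2(v[1],v[0])))
for i in range(4):
    v=H[(i+1)%4]-H[i];print(np.linalg.norm(v),np.degrees(np.arctan2(v[1],v[0])))
# stud: foot top corners z=.008
F=[onz(c,(235+x/5,135+y/5),.008) for x,y in [(112,78),(440,102),(413,500)]]
print("foot wrist",np.round(F,4))
F2=[onz(b,(260+x/8,215+y/8),.008) for x,y in [(125,165),(158,455),(447,412)]]
print("foot side",np.round(F2,4))
F3=[onz(a,(255+x/8,190+y/8),.008) for x,y in [(115,350),(250,475),(462,335)]]
print("foot scene",np.round(F3,4))
for F in (F,F2,F3):
  for i in range(2):
    v=F[i+1]-F[i];print(np.linalg.norm(v),np.degrees(np.arctan2(v[1],v[0])))
  print("center",(F[0]+F[2])/2)
# bar ends axis wrist z .07
B=[onz(c,(235+x/5,135+y/5),.07) for x,y in [(93,375),(368,392)]]
print("bar axis",B)
```

```text
handle top side [[ 0.4572 -0.2724  0.165 ]
 [ 0.48   -0.2697  0.165 ]
 [ 0.4833 -0.2921  0.165 ]
 [ 0.4608 -0.2942  0.165 ]]  mean [ 0.47031229 -0.28211044  0.165     ]
scene [[ 0.4591 -0.2719  0.165 ]
 [ 0.4618 -0.2947  0.165 ]
 [ 0.4842 -0.2708  0.165 ]]
sole [[ 0.4946 -0.3207  0.    ]
 [ 0.4848 -0.2352  0.    ]
 [ 0.4576 -0.3287  0.01  ]]
0.08603038787678642 96.54941435626112
0.02288481843818905 6.68790819856205
0.022617517345634174 -81.50790402141536
0.022611610516246546 -174.81051569337507
0.02203740850722745 99.27058293623773
foot wrist [[ 0.5004  0.0257  0.008 ]
 [ 0.5692  0.0206  0.008 ]
 [ 0.5628 -0.0687  0.008 ]]
foot side [[ 0.5018  0.0221  0.008 ]
 [ 0.4938 -0.0669  0.008 ]
 [ 0.5629 -0.0722  0.008 ]]
foot scene [[ 0.4963 -0.0639  0.008 ]
 [ 0.5633 -0.0697  0.008 ]
 [ 0.5706  0.0156  0.008 ]]
0.0689705904274547 -4.2097497340682635
0.08950927147553553 -94.0849112491175
center [ 0.531589   -0.02149447  0.008     ]
0.08937119868923178 -95.1296044630439
0.06934652931377014 -4.4323520345328165
center [ 0.5323292  -0.02504536  0.008     ]
0.06732823418061841 -4.988160748514789
0.08563818047568432 85.14022986101527
center [ 0.53343461 -0.02412951  0.008     ]
bar axis [array([ 0.5061596 , -0.02055803,  0.07      ]), array([ 0.55657053, -0.02382752,  0.07      ])]
```

Gauge is at about (0.471, -0.282) with its x axis at about +7°. The grey stud's crown is at about (0.532, -0.023) with its x axis at about -4.3°. The sizes match the given ones. Next I move above the gauge, with tool x along the gauge x so the wrist camera faces the dial.

```bash
cat >> h.py <<'E'
from scipy.spatial.transform import Rotation as Ro
def pose():
    s=telemetry.observe(); return np.array(s["position"]),Ro.from_euler("xyz",s["orientation"],degrees=True),s
def rows(p,Rt):
    q,R,s=pose(); d=R.inv().apply(np.array(p)-q); w=np.degrees((R.inv()*Rt).as_rotvec())/6
    print("t",round(s["time"],2),"pos",np.round(q,4),"F",np.round(s["force"],2),"gap",round(s["finger_gap"],4),"| d",np.round(d,4),"w",np.round(w,3))
E
python3 -m handwheel '[[-0.03,-0.01,-0.02,0,0,1.1],[-0.06,-0.02,-0.04,0,0,2.2],[-0.09,-0.03,-0.045,0,0,3.3],[-0.12,-0.04,-0.045,0,0,4.4],[-0.15,-0.05,-0.045,0,0,5.5],[-0.18,-0.06,-0.045,0,0,6.6],[-0.21,-0.07,-0.045,0,0,7.7],[-0.24,-0.08,-0.045,0,0,8.8]]' 0
python3 -m handwheel '[[0,0,0,0,0,1],[0,0,0,0,0,2],[0,0,0,0,0,3],[0,0,0,0,0,4],[0,0,0,0,0,5],[0,0,0,0,0,5]]'
python3 -c "
from h import *
rows([.471,-.282,.26],Ro.from_euler('xyz',[180,0,7],degrees=True)); print(pose()[2]['joint_pos'],pose()[2]['orientation'])
"
```

```text
time: 0.97
position: [0.4943, -0.2413, 0.2596]
orientation: [180.0, -0.0, 36.9]
force: [0.1, -0.1, 0.2]
finger_gap: 0.0919
time: 1.47
position: [0.4949, -0.2401, 0.2595]
orientation: [-180.0, 0.0, 7.0]
force: [-0.7, 0.4, 0.2]
finger_gap: 0.092
t 1.47 pos [ 0.4949 -0.2401  0.2595] F [-0.66  0.36  0.17] gap 0.092 | d [-0.0289  0.0387 -0.0005] w [-0.001  0.001  0.007]
[-3.84670216e+01  3.79602358e+00  9.21538274e+01 -1.15398178e-03
  8.40609264e+01  4.44893496e+01] [-1.79993116e+02  8.37132941e-03  7.04374886e+00]
```

```bash
python3 -m handwheel '[[-0.015,0.02,0,0,0,0],[-0.029,0.039,0,0,0,0],[-0.029,0.039,0,0,0,0],[-0.029,0.039,0,0,0,0],[-0.029,0.039,0,0,0,0]]'
python3 - <<'E'
from h import *
import pickle
d=cam("wrist"); pickle.dump(d,open("v1.pkl","wb")); crop(d,0,0,640,400,1,"w1.png"); crop(d,240,200,160,200,3,"w1c.png")
s=cam("scene"); crop(s,130,150,140,150,4,"s1.png")
E
```

```text
time: 1.88
position: [0.4713, -0.2819, 0.2596]
orientation: [-180.0, -0.0, 7.3]
force: [-0.9, 0.1, -0.5]
finger_gap: 0.092
```

View pics/w1.png

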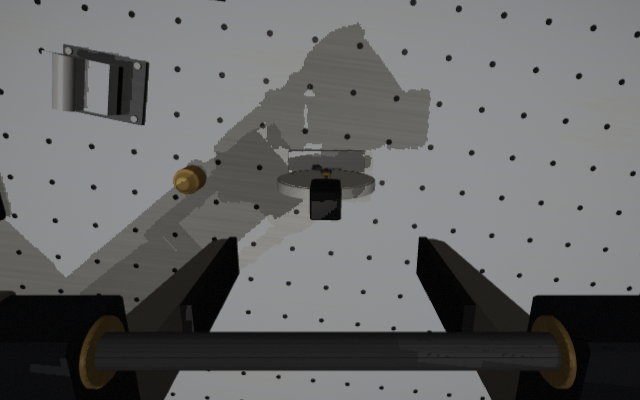

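View pics/w1c.png

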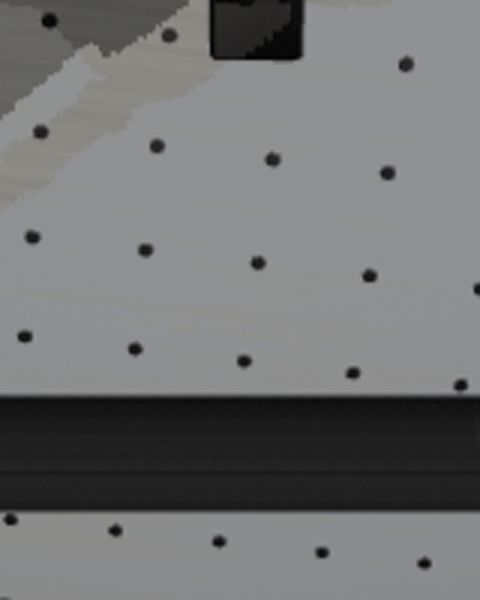

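View pics/s1.png

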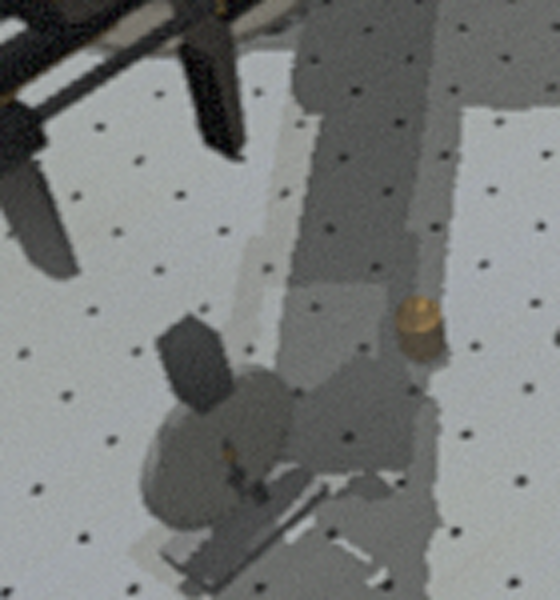

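Run:
```python
from h import *
import pickle
d=pickle.load(open("v1.pkl","rb")); 
im=cv2.convertScaleAbs(d["frame"],alpha=2.2); d["frame"]=im
crop(d,265,140,120,90,6,"w1h.png")
```

```text
(no output)
```

View pics/w1h.png

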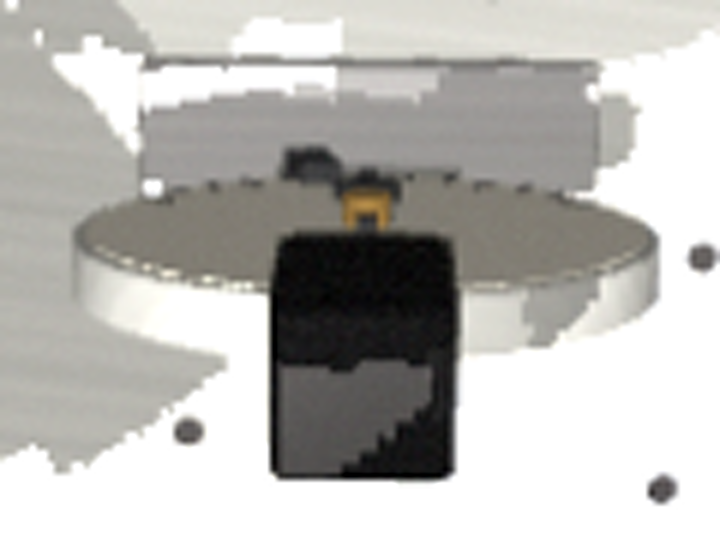

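Run:
```python
from h import *
import pickle
d=pickle.load(open("v1.pkl","rb"))
P=[onz(d,(265+x/6,140+y/6),z) for x,y,z in [(272,476,.165),(455,476,.165),(150,60,.01),(597,63,.01)]]
print(np.round(P,4))
for i in (0,2):
    v=P[i]-P[i+1]; print(np.linalg.norm(v),np.degrees(np.arctan2(v[1],v[0]))-90)
x=np.array([np.cos(np.radians(7)),np.sin(np.radians(7)),0])
print("centre from handle",(P[0]+P[1])/2+.012*x,"from sole",(P[2]+P[3])/2-.022*x)
rows([.4705,-.282,.123],Ro.from_euler('xyz',[180,0,7],degrees=True))
```

```text
[[ 0.4563 -0.2707  0.165 ]
 [ 0.4594 -0.2943  0.165 ]
 [ 0.4858 -0.2361  0.01  ]
 [ 0.4962 -0.3226  0.01  ]]
0.023757561536814957 7.275154462850992
0.08708750373978634 6.87778599040081
centre from handle [ 0.46976343 -0.28102692  0.165     ] from sole [ 0.46916853 -0.28203449  0.01      ]
t 1.98 pos [ 0.4715 -0.2816  0.2596] F [0.11 0.5  0.11] gap 0.0918 | d [-0.001   0.0003  0.1366] w [-0.003 -0.001  0.05 ]
```

```bash
python3 -m handwheel '[[-0.0015,0,0.02,0,0,0],[-0.0015,0,0.045,0,0,0],[-0.0015,0,0.07,0,0,0],[-0.0015,0,0.095,0,0,0],[-0.0015,0,0.115,0,0,0],[-0.0015,0,0.13,0,0,0],[-0.0015,0,0.135,0,0,0],[-0.0015,0,0.135,0,0,0]]'
python3 - <<'E'
from h import *
d=cam("wrist"); crop(d,0,0,640,400,1,"w2.png")
rows([.470,-.282,.124],Ro.from_euler('xyz',[180,0,7],degrees=True))
E
```

```text
time: 2.65
position: [0.4691, -0.2812, 0.1232]
orientation: [-179.9, 0.1, 7.3]
force: [-0.2, 0.2, 0.4]
finger_gap: 0.0918
t 2.7 pos [ 0.4698 -0.282   0.1246] F [-0.12  0.34 -0.  ] gap 0.0919 | d [0.0002 0.     0.0006] w [-0.004  0.002  0.043]
```

View pics/w2.png

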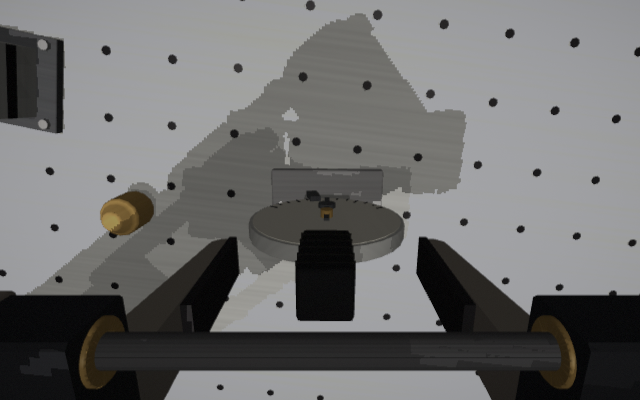

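The handle is centred between the fingers (x about 326, fingers at 238 and 417). Closing.

```bash
python3 -m handwheel '[[0,0,0,0,0,0],[0,0,0,0,0,0],[0,0,0,0,0,0],[0,0,0,0,0,0],[0,0,0,0,0,0],[0,0,0,0,0,0],[0,0,0,0,0,0],[0,0,0,0,0,0]]' 1 40
python3 -m handwheel '[[0,0,0,0,0,0],[0,0,-0.003,0,0,0],[0,0,-0.01,0,0,0],[0,0,-0.03,0,0,0],[0,0,-0.05,0,0,0],[0,0,-0.07,0,0,0],[0,0,-0.09,0,0,0],[0,0,-0.11,0,0,0]]'
python3 -m handwheel '[[0,0,-0.02,0,0,0],[0,0,-0.03,0,0,0],[0,0,-0.03,0,0,0],[0,0,-0.03,0,0,0]]'
python3 - <<'E'
from h import *
d=cam("wrist"); crop(d,0,0,640,400,1,"w3.png")
rows([.532,-.0228,.265],Ro.from_euler('xyz',[180,0,-4.3],degrees=True))
E
```

```text
time: 3.37
position: [0.4696, -0.2825, 0.1246]
orientation: [-180.0, -0.0, 7.2]
force: [0.2, -0.0, 0.6]
finger_gap: 0.0406
time: 4.03
position: [0.4692, -0.2821, 0.2353]
orientation: [-179.9, 0.0, 7.2]
force: [-0.2, -0.2, -3.9]
finger_gap: 0.0238
time: 4.37
position: [0.4695, -0.2825, 0.2642]
orientation: [-180.0, 0.0, 7.2]
force: [0.8, -0.4, -4.5]
finger_gap: 0.0239
t 4.42 pos [ 0.4691 -0.2821  0.2631] F [ 0.84  0.25 -3.62] gap 0.0239 | d [ 0.0949 -0.2493 -0.0016] w [-0.015  0.016  1.917]
```

View pics/w3.png

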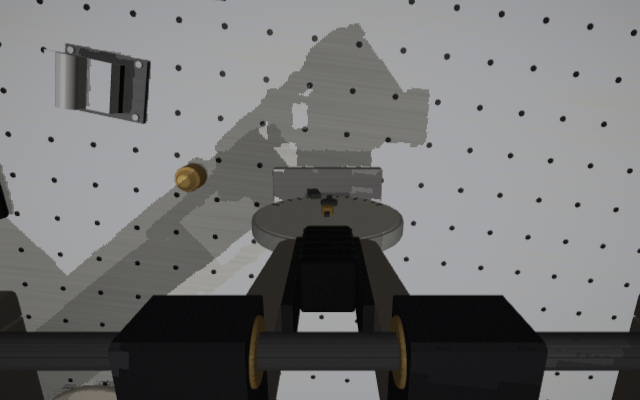

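```bash
python3 -m handwheel '[[0.01,-0.02,0,0,0,0.2],[0.02,-0.05,0,0,0,0.4],[0.035,-0.085,0,0,0,0.7],[0.05,-0.12,0,0,0,1.0],[0.065,-0.155,0,0,0,1.3],[0.08,-0.19,0,0,0,1.6],[0.09,-0.22,0,0,0,1.8],[0.095,-0.24,0,0,0,1.9]]'
python3 -m handwheel '[[0,-0.006,0,0,0,0],[0,-0.009,0,0,0,0],[0,-0.009,0,0,0,0],[0,-0.009,0,0,0,0],[0,-0.009,0,0,0,0],[0,-0.009,0,0,0,0]]'
python3 - <<'E'
from h import *
import pickle
d=cam("wrist"); s=cam("scene"); e=cam("side"); pickle.dump((d,s,e),open("v4.pkl","wb"))
rows([.532,-.0228,.265],Ro.from_euler('xyz',[180,0,-4.3],degrees=True))
for k in (d,s,e): k["frame"]=cv2.convertScaleAbs(k["frame"],alpha=1.8)
crop(d,180,100,280,200,2.8,"w4.png");crop(s,230,120,130,140,4,"s4.png");crop(e,220,150,150,140,4,"e4.png")
E
```

```text
time: 5.08
position: [0.5331, -0.0291, 0.2624]
orientation: [-179.9, 0.2, -4.1]
force: [0.0, 0.3, -3.5]
finger_gap: 0.0234
time: 5.58
position: [0.5344, -0.0247, 0.2645]
orientation: [180.0, 0.0, -4.3]
force: [-0.2, -0.5, -4.3]
finger_gap: 0.0239
t 5.73 pos [ 0.5344 -0.0242  0.2646] F [-0.06 -0.79 -3.16] gap 0.0239 | d [-0.0025 -0.0012 -0.0004] w [ 0.001 -0.     0.007]
```

View pics/w4.png

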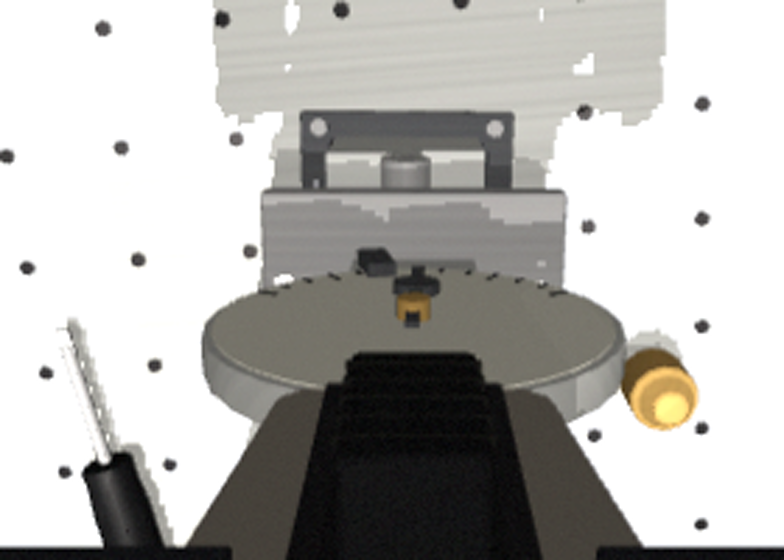

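View pics/s4.png

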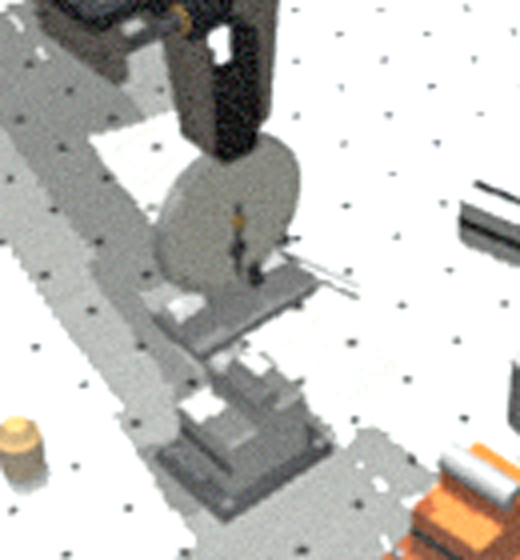

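View pics/e4.png

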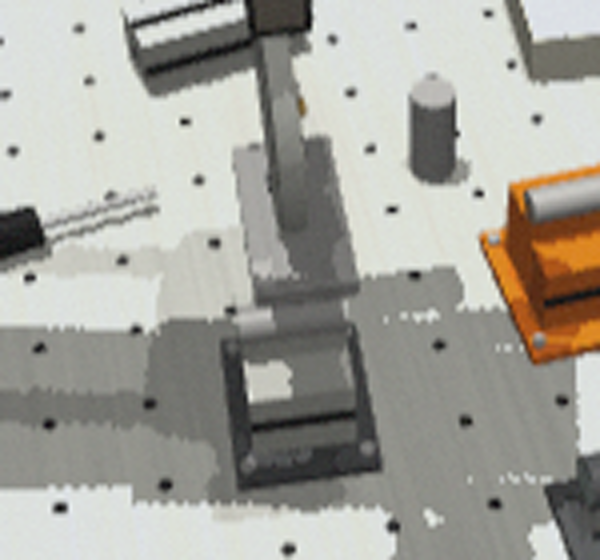

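Run:
```python
from h import *
import pickle
d,s,e=pickle.load(open("v4.pkl","rb"))
w=lambda x,y:(180+x/2.8,100+y/2.8)
for z in (.14,.15,.16):
    A,B=onz(d,w(262,190),z),onz(d,w(565,190),z); print("sole",z,np.linalg.norm(A-B),(A+B)/2, np.degrees(np.arctan2((A-B)[1],(A-B)[0]))-90)
for z in (.07,.075):
    A,B=onz(d,w(382,160),z),onz(d,w(430,160),z); print("bar",z,np.linalg.norm(A-B),(A+B)/2)
A,B=onz(d,w(302,112),.008),onz(d,w(512,113),.008);print("foot front",np.linalg.norm(A-B),(A+B)/2,np.degrees(np.arctan2((A-B)[1],(A-B)[0]))-90)
A,B=onz(d,w(318,127),.008),onz(d,w(495,129),.008);print("screws",np.linalg.norm(A-B),(A+B)/2,np.degrees(np.arctan2((A-B)[1],(A-B)[0]))-90)
q,R,_=pose(); print(q,R.apply([0,0,1]), R.as_euler('xyz',degrees=True))
# pred sole centre by tool
print("pred sole top front", q+R.apply([.022,0,0]))
# side bottom -y edge of sole: corners, bottom edge
es=lambda x,y:(220+x/4,150+y/4)
for z in (.14,.15):
    print("side sole -y end", onz(e,es(257,288),z),onz(e,es(358,278),z))
print("side foot", onz(e,es(240,488),.008),onz(e,es(381,468),.008),onz(e,es(222,340),.008))
```

```text
sole 0.14 0.09010116576761641 [ 0.55598967 -0.02706038  0.14      ] -4.317162663713432
sole 0.15 0.08705607911884565 [ 0.55780461 -0.02719214  0.15      ] -4.317162663713518
sole 0.16 0.08401099247007487 [ 0.55961954 -0.0273239   0.16      ] -4.317162663713461
bar 0.07 0.017507419604190284 [ 0.55453223 -0.02424458  0.07      ]
bar 0.075 0.017268175509309803 [ 0.55528601 -0.02433634  0.075     ]
foot front 0.08844093207664172 [ 0.56517284 -0.02507968  0.008     ] -4.58897808212069
screws 0.0748551572342622 [ 0.55871146 -0.02437415  0.008     ] -4.962559578151215
[ 0.53442526 -0.02418054  0.26460815] [ 3.18273842e-05 -7.71558864e-05 -9.99999997e-01] [ 1.79995727e+02 -2.14676687e-03 -4.25797343e+00]
pred sole top front [ 0.55636453 -0.02581398  0.26460898]
side sole -y end [ 0.51261417 -0.06106259  0.14      ] [ 0.55489162 -0.06630804  0.14      ]
side sole -y end [ 0.51161716 -0.06977064  0.15      ] [ 0.55308552 -0.0749157   0.15      ]
side foot [ 0.49417053 -0.06726978  0.008     ] [ 0.56146921 -0.07304803  0.008     ] [0.50179709 0.02382449 0.008     ]
```

```bash
python3 -m handwheel '[[-0.001,-0.0015,0.01,0,0,0],[-0.002,-0.0026,0.022,0,0,0],[-0.002,-0.0026,0.034,0,0,0],[-0.002,-0.0026,0.044,0,0,0],[-0.002,-0.0026,0.05,0,0,0],[-0.002,-0.0026,0.05,0,0,0],[-0.002,-0.0026,0.05,0,0,0],[-0.002,-0.0026,0.05,0,0,0]]'
python3 - <<'E'
from h import *
import pickle
d=cam("wrist"); s=cam("scene"); e=cam("side"); pickle.dump((d,s,e),open("v5.pkl","wb"))
rows([.532,-.0228,.265],Ro.from_euler('xyz',[180,0,-4.3],degrees=True))
for k in (d,s,e): k["frame"]=cv2.convertScaleAbs(k["frame"],alpha=1.8)
crop(d,180,100,280,200,2.8,"w5.png");crop(s,240,150,100,110,5,"s5.png");crop(e,240,150,110,130,5,"e5.png")
E
```

```text
time: 6.4
position: [0.533, -0.0209, 0.2151]
orientation: [180.0, -0.1, -4.2]
force: [-0.9, -0.7, -3.5]
finger_gap: 0.0239
t 6.55 pos [ 0.5331 -0.0209  0.2154] F [-0.1   0.2  -2.85] gap 0.0233 | d [-0.0009  0.002  -0.0496] w [ 0.003 -0.014  0.017]
```

View pics/w5.png

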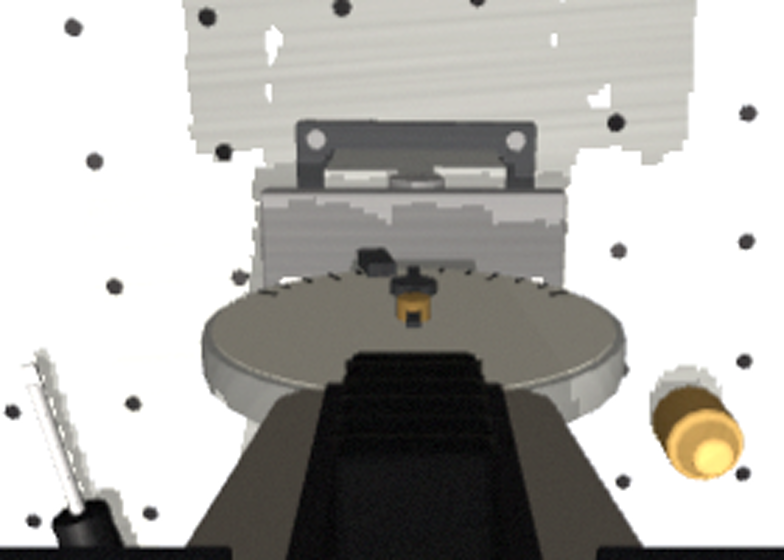

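View pics/s5.png

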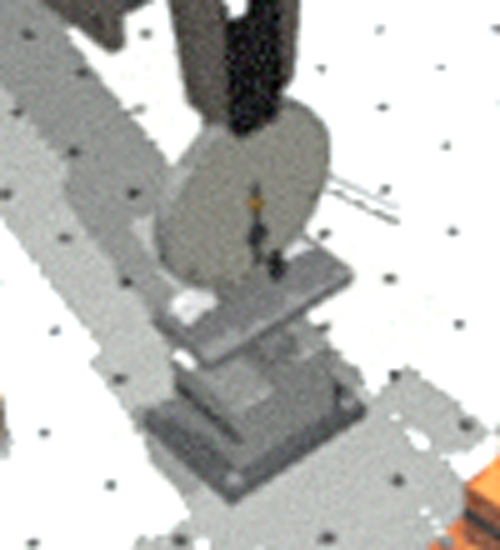

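View pics/e5.png

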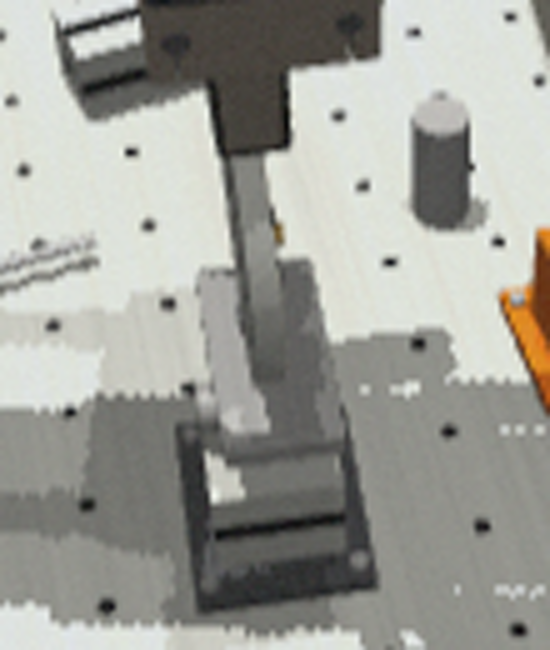

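Run:
```python
from h import *
import pickle
d,s,e=pickle.load(open("v5.pkl","rb"))
w=lambda x,y:(180+x/2.8,100+y/2.8)
for z in (.09,.1):
    A,B=onz(d,w(262,190),z),onz(d,w(566,190),z); print("sole",z,np.linalg.norm(A-B),(A+B)/2,)
A,B=onz(d,w(297,121),.008),onz(d,w(536,123),.008);print("foot front",np.linalg.norm(A-B),(A+B)/2,np.degrees(np.arctan2((A-B)[1],(A-B)[0]))-90)
print("bar",onz(d,w(415.5,178),.075))
# project hypothesised model in side and scene
def T(c,yaw): 
    r=np.radians(yaw); return lambda P: np.array(P)@np.array([[np.cos(r),np.sin(r),0],[-np.sin(r),np.cos(r),0],[0,0,1]])+np.array(c)
st=T([.532,-.0232,0],-4.5); so=T([.532,-.0222,.09],-4.3)
def draw(k,im,x0,y0,sc,name):
    im=cv2.convertScaleAbs(k["frame"],alpha=1.8)[y0:y0+130,x0:x0+120,::-1]; im=cv2.resize(np.ascontiguousarray(im),None,fx=sc,fy=sc,interpolation=cv2.INTER_CUBIC)
    def poly(P,c):
        p=((proj(k,P)-[x0,y0])*sc+sc/2).astype(int); cv2.polylines(im,[p.reshape(-1,1,2)],True,c,1)
    rect=lambda a,b,z:[(-a,-b,z),(a,-b,z),(a,b,z),(-a,b,z)]
    poly(st(rect(.035,.045,.008)),(0,0,255)); poly(st(rect(.025,.009,.07)),(0,0,255))
    poly(so(rect(.022,.045,0)),(0,160,0)); poly(so(rect(.022,.045,.01)),(255,0,0)); cv2.imwrite("pics/"+name,im)
draw(e,0,240,150,5,"e5o.png"); draw(s,0,240,150,5,"s5o.png")
```

```text
sole 0.09 0.09060928952913942 [ 0.55472296 -0.02339369  0.09      ]
sole 0.1 0.08755483967676946 [ 0.55652572 -0.02351657  0.1       ]
foot front 0.08928684306922918 [ 0.56550137 -0.02521436  0.008     ] -4.698685214211196
bar [ 0.55576318 -0.02395644  0.075     ]
```

View pics/e5o.png

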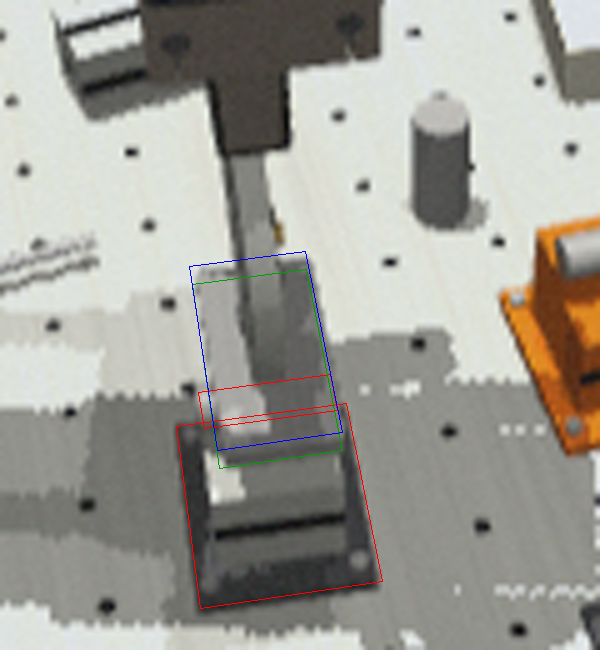

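View pics/s5o.png

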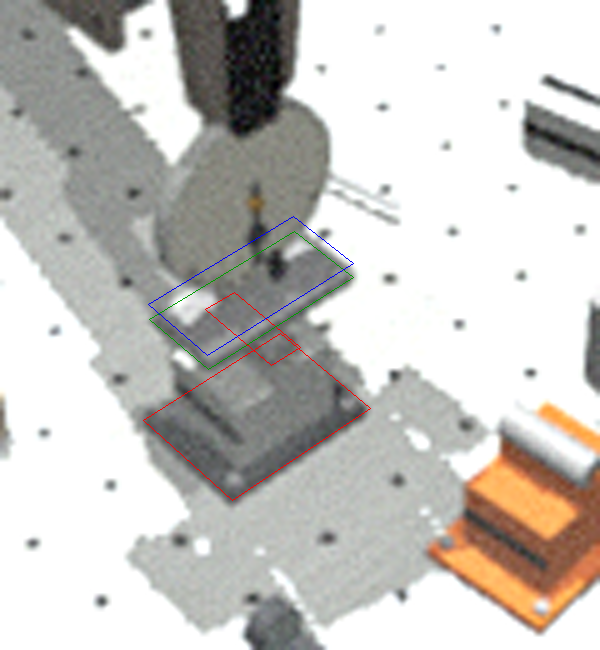

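```bash
python3 -m handwheel '[[-0.001,0.0005,0.003,0,0,0],[-0.001,0.0005,0.006,0,0,0],[-0.001,0.0005,0.006,0,0,0],[-0.001,0.0005,0.006,0,0,0]]'
python3 -m handwheel '[[0,0,0.001,0,0,0],[0,0,0.001,0,0,0],[0,0,0.001,0,0,0]]'
python3 -m handwheel '[[0,0,0.001,0,0,0],[0,0,0.001,0,0,0],[0,0,0.001,0,0,0]]'
```

```text
time: 6.88
position: [0.5315, -0.0212, 0.2084]
orientation: [-180.0, 0.0, -4.2]
force: [0.2, -0.1, -3.3]
finger_gap: 0.0239
time: 7.13
position: [0.5317, -0.0213, 0.2083]
orientation: [180.0, -0.0, -4.2]
force: [-1.7, 1.0, 1.6]
finger_gap: 0.0236
time: 7.38
position: [0.5319, -0.0213, 0.2082]
orientation: [180.0, -0.1, -4.2]
force: [-2.2, 1.2, 6.7]
finger_gap: 0.024
```

```bash
python3 -m handwheel '[[0,0,-0.0008,0,0,0],[0,0,-0.0008,0,0,0],[0,0,-0.0008,0,0,0],[0,0,-0.0008,0,0,0],[0,0,-0.0008,0,0,0],[0,0,-0.0008,0,0,0]]'
python3 - <<'E'
from h import *
import pickle
d=cam("wrist"); s=cam("scene"); e=cam("side"); pickle.dump((d,s,e),open("v6.pkl","wb"))
rows([.532,-.0228,.265],Ro.from_euler('xyz',[180,0,-4.3],degrees=True))
for k in (d,s,e): k["frame"]=cv2.convertScaleAbs(k["frame"],alpha=1.8)
crop(d,250,140,160,100,5,"w6.png");crop(s,240,150,100,110,5,"s6.png");crop(e,240,150,110,110,5,"e6.png")
crop(s,268,180,40,40,14,"s6z.png")
E
```

```text
time: 7.88
position: [0.5318, -0.0212, 0.2082]
orientation: [180.0, -0.0, -4.2]
force: [-1.7, 1.6, 6.2]
finger_gap: 0.0239
t 8.03 pos [ 0.5319 -0.0212  0.2082] F [-2.6   1.12  5.29] gap 0.0238 | d [ 0.0003  0.0016 -0.0568] w [ 0.001 -0.007  0.017]
```

View pics/w6.png

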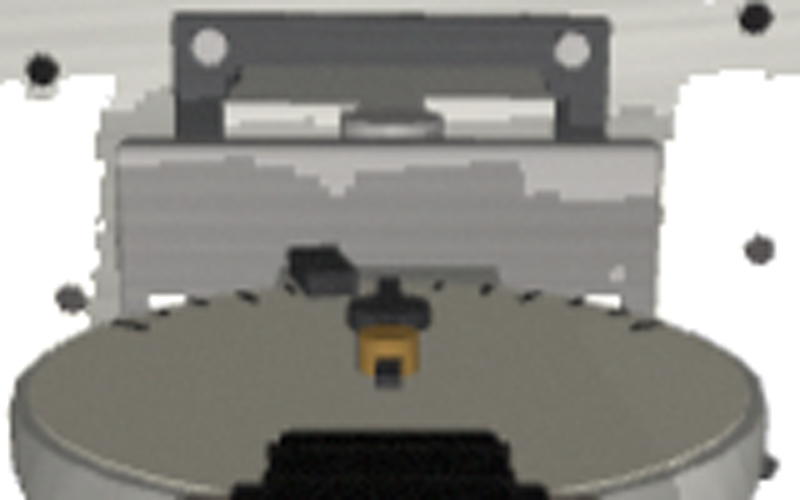

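View pics/s6.png

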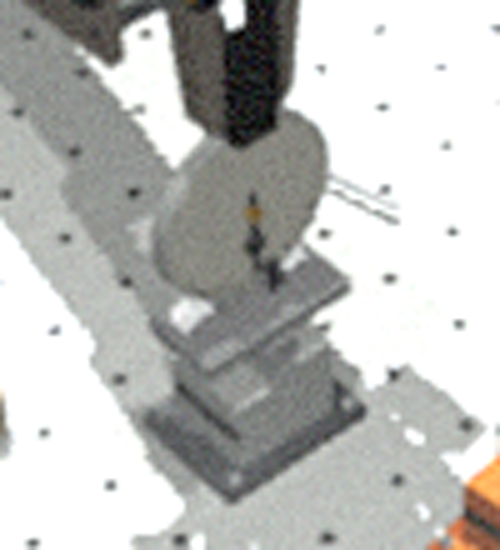

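View pics/e6.png

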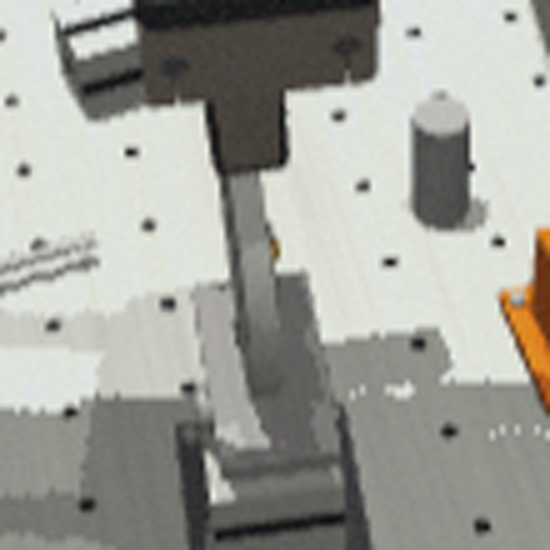

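View pics/s6z.png

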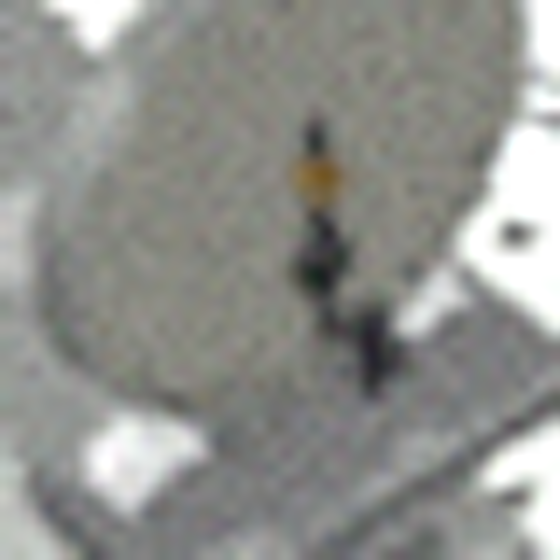

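```bash
cat >> h.py <<'E'
def gp(q,R,P,h=.1292,oy=0.,ox=0.,tilt=0.):
    # gauge-frame points -> world; gauge x=tool x, y=-tool y, z=-tool z ; sole at TCP+h
    P=np.atleast_2d(P); G=np.c_[P[:,0]+ox,-(P[:,1]+oy),h-P[:,2]]
    return R.apply(G)+q
def dial(r,a,x): return [x, r*np.sin(a), .07-r*np.cos(a)]
E
python3 - <<'E'
from h import *
import pickle
d,s,e=pickle.load(open("v6.pkl","rb")); q,R,_=pose()
C=lambda P,**k:(proj(d,gp(q,R,P,**k))-[250,140])*5
print("sole front top corners",C([[.022,.045,.01],[.022,-.045,.01]]),"obs (118,142),(661,145)")
print("rim",C([dial(.05,np.pi/2,.005),dial(.05,-np.pi/2,.005)]),"obs ~ (25,395)?(752,395)")
print("tip",C([dial(.038,0,.009)]), "pivot",C([dial(0,0,.015)]))
for a in (.18,.25,.3,.35,.4): print(a,"inner face/front",C([dial(.039,a,.005),dial(.039,a,.012),dial(.05,a,.012)]).round(0).tolist())
for a in (.1,.2,.3,.4,.5,np.radians(5),np.radians(10),np.radians(20),np.radians(30)): print("tick",a,C([dial(.049,a,.005),dial(.049,-a,.005)]).round(0).tolist())
E
```

```text
sole front top corners [[108.96597639 144.00230902]
 [658.79962902 143.78381759]] obs (118,142),(661,145)
rim [[ 10.26620073 350.64221956]
 [755.88783622 350.39968942]] obs ~ (25,395)?(752,395)
tip [[383.63351755 253.36583391]] pivot [[382.94762896 278.39444886]]
0.18 inner face/front [[339.0, 278.0], [338.0, 234.0], [328.0, 218.0]]
0.25 inner face/front [[321.0, 279.0], [321.0, 235.0], [306.0, 219.0]]
0.3 inner face/front [[309.0, 280.0], [308.0, 236.0], [291.0, 220.0]]
0.35 inner face/front [[297.0, 281.0], [296.0, 236.0], [275.0, 221.0]]
0.4 inner face/front [[285.0, 282.0], [284.0, 238.0], [260.0, 223.0]]
tick 0.1 [[353.0, 261.0], [414.0, 261.0]]
tick 0.2 [[323.0, 263.0], [445.0, 263.0]]
tick 0.3 [[293.0, 264.0], [475.0, 264.0]]
tick 0.4 [[263.0, 267.0], [504.0, 267.0]]
tick 0.5 [[234.0, 270.0], [533.0, 270.0]]
tick 0.08726646259971647 [[357.0, 261.0], [410.0, 261.0]]
tick 0.17453292519943295 [[331.0, 262.0], [437.0, 262.0]]
tick 0.3490658503988659 [[278.0, 266.0], [489.0, 266.0]]
tick 0.5235987755982988 [[228.0, 271.0], [540.0, 271.0]]
```

Run:
```python
from h import *
import pickle
d=pickle.load(open("v1.pkl","rb"))
def g(P,yaw=7.05,c=(.4698,-.2817,0)): return Ro.from_euler('z',yaw,degrees=True).apply(np.atleast_2d(P))+c
C=lambda P:((proj(d,g(P))-[265,140])*6).round(0).tolist()
print("sole",C([[.022,.045,.01],[.022,-.045,.01]]),"obs (150,60),(597,63)")
print("handle back",C([[-.012,.012,.165],[-.012,-.012,.165]]),"obs (272,476)(455,476)")
print("handle front",C([[.012,.012,.165],[.012,-.012,.165]]))
for xf in (-.005,0,.005): print("rim",xf,C([dial(.05,np.pi/2,xf),dial(.05,-np.pi/2,xf),dial(.05,2.6,xf),dial(.05,0,xf)]),"obs front (75,240),(658,240); back (78,285)")
```

```text
sole [[141.0, 57.0], [603.0, 59.0]] obs (150,60),(597,63)
handle back [[276.0, 476.0], [461.0, 477.0]] obs (272,476)(455,476)
handle front [[275.0, 296.0], [464.0, 297.0]]
rim -0.005 [[79.0, 261.0], [663.0, 263.0], [201.0, 323.0], [372.0, 204.0]] obs front (75,240),(658,240); back (78,285)
rim 0 [[78.0, 232.0], [664.0, 234.0], [200.0, 291.0], [372.0, 179.0]] obs front (75,240),(658,240); back (78,285)
rim 0.005 [[77.0, 203.0], [665.0, 205.0], [200.0, 259.0], [372.0, 153.0]] obs front (75,240),(658,240); back (78,285)
```

Run:
```python
from h import *
import pickle
d,s,e=pickle.load(open("v6.pkl","rb"));
d["frame"]=cv2.convertScaleAbs(d["frame"],alpha=2.2)
crop(d,290,180,80,45,10,"w6z.png")
```

```text
(no output)
```

View pics/w6z.png

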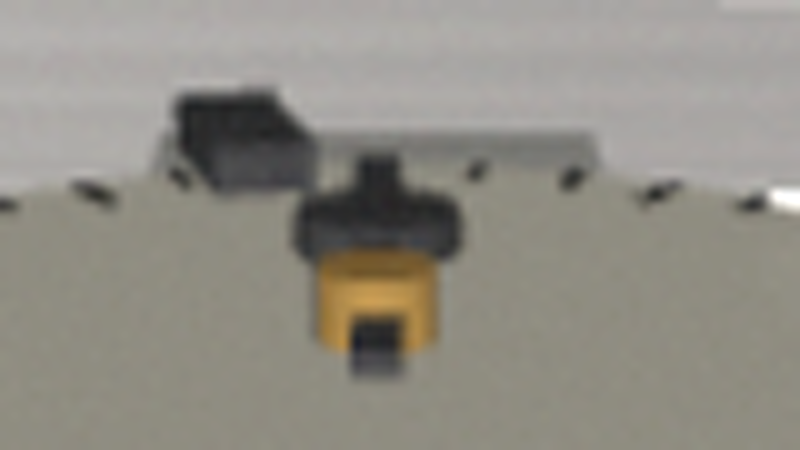

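The wrist crop shows the sole across the bar (bar end at column 393, sole centre 390, 5x crop). The pointer hangs at 0, with the tip at (378,155) in the 10x crop. The tab's inner end is at (262,165), which gives an index of about 0.235 rad. Next I rock about the bar axis.

```bash
python3 -m handwheel '[[0,-0.0036,0,-0.25,0,0],[0,-0.0072,0.0002,-0.5,0,0],[0,-0.0108,0.0004,-0.75,0,0],[0,-0.0144,0.0008,-1.0,0,0],[0,-0.0144,0.0008,-1.0,0,0]]'
python3 -m handwheel '[[0,0,0,0,0,0],[0,0,0,0,0,0],[0,0,0,0,0,0],[0,0,0,0,0,0]]'
python3 - <<'E'
from h import *
import pickle
d=cam("wrist"); e=cam("side")
for k in (d,e): k["frame"]=cv2.convertScaleAbs(k["frame"],alpha=2)
crop(d,250,140,160,100,5,"w7.png");crop(e,240,150,110,110,5,"e7.png")
E
```

```text
time: 8.45
position: [0.5332, -0.0066, 0.2074]
orientation: [173.8, -0.1, -4.1]
force: [-1.9, -1.8, 5.2]
finger_gap: 0.0234
time: 8.78
position: [0.5332, -0.0071, 0.2074]
orientation: [174.0, -0.1, -4.2]
force: [-1.5, 0.0, 4.9]
finger_gap: 0.0239
```

View pics/w7.png

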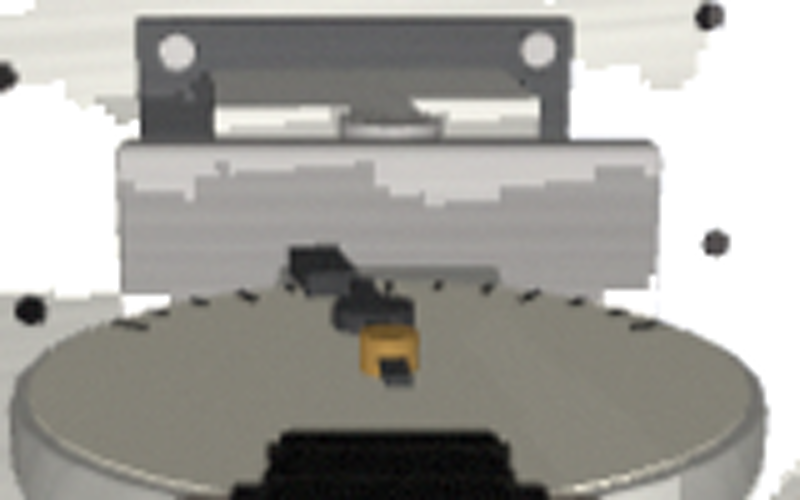

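View pics/e7.png

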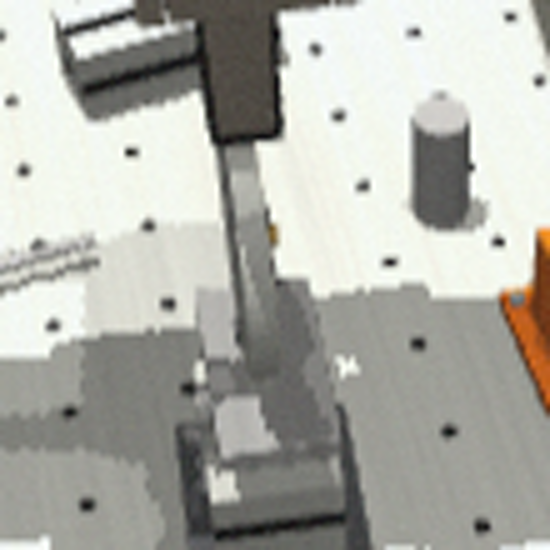

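It rolls cleanly: the bar is still at column 390 and the sole centre at 389, with about 9 N contact. Continuing.

```bash
python3 -m handwheel '[[0,-0.0036,0,-0.25,0,0],[0,-0.0072,0.0002,-0.5,0,0],[0,-0.0108,0.0004,-0.75,0,0],[0,-0.0144,0.0008,-1.0,0,0],[0,-0.0173,0.0011,-1.2,0,0],[0,-0.0173,0.0011,-1.2,0,0]]'
python3 -m handwheel '[[0,0,0,0,0,0],[0,0,0,0,0,0],[0,0,0,0,0,0],[0,0,0,0,0,0],[0,0,0,0,0,0],[0,0,0,0,0,0],[0,0,0,0,0,0],[0,0,0,0,0,0]]'
python3 -m handwheel '[[0,0,0,0,0,0],[0,0,0,0,0,0],[0,0,0,0,0,0],[0,0,0,0,0,0],[0,0,0,0,0,0],[0,0,0,0,0,0],[0,0,0,0,0,0],[0,0,0,0,0,0]]'
python3 - <<'E'
from h import *
import pickle
d=cam("wrist"); e=cam("scene")
for k in (d,e): k["frame"]=cv2.convertScaleAbs(k["frame"],alpha=2)
crop(d,250,140,160,100,5,"w8.png");crop(d,290,180,80,45,10,"w8z.png");crop(e,250,170,70,70,8,"s8.png")
E
```

```text
time: 9.38
position: [0.5348, 0.0104, 0.2045]
orientation: [166.7, -0.1, -4.1]
force: [-0.4, -1.0, 3.3]
finger_gap: 0.0235
time: 10.05
position: [0.5348, 0.0101, 0.2045]
orientation: [166.8, -0.1, -4.2]
force: [0.0, 0.4, 6.0]
finger_gap: 0.0236
time: 10.72
position: [0.5348, 0.01, 0.2046]
orientation: [166.8, -0.1, -4.2]
force: [0.1, 0.8, 5.7]
finger_gap: 0.0239
```

View pics/w8.png

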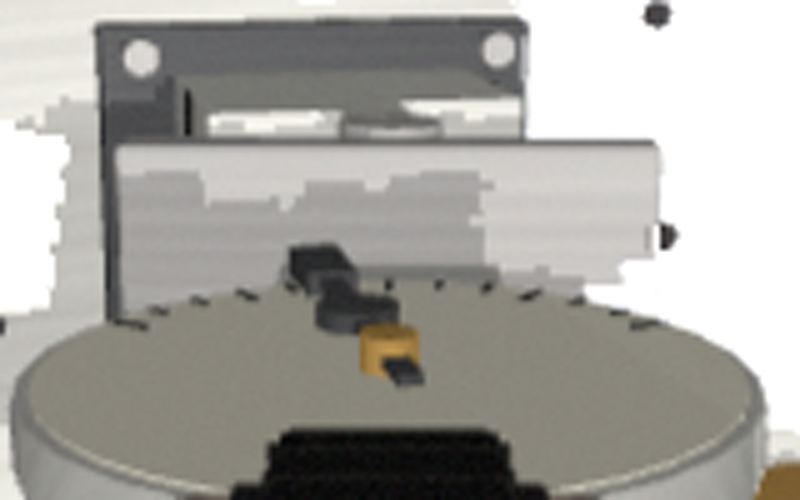

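View pics/w8z.png

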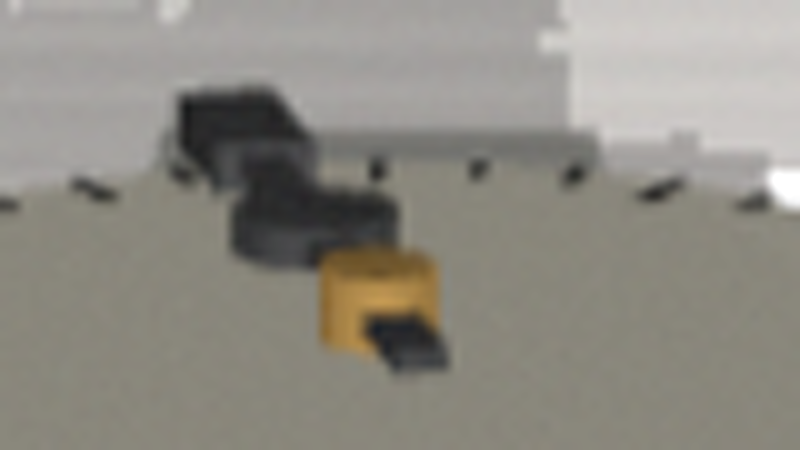

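View pics/s8.png

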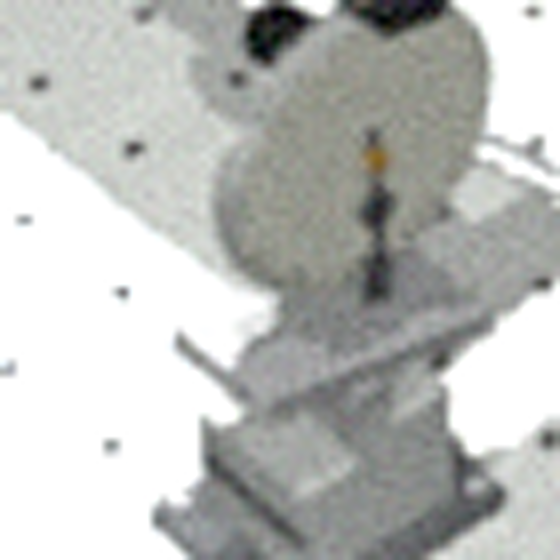

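Run:
```python
from h import *
d=cam("wrist"); d["frame"]=cv2.convertScaleAbs(d["frame"],alpha=4.5)
crop(d,300,184,40,26,20,"w9.png")
s=cam("scene"); s["frame"]=cv2.convertScaleAbs(s["frame"],alpha=1.8); crop(s,280,180,35,35,16,"s9.png")
```

```text
(no output)
```

View pics/w9.png

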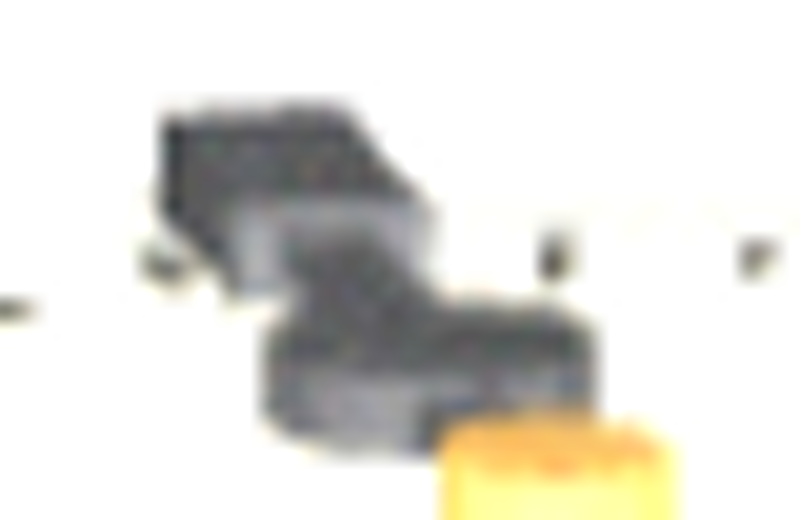

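View pics/s9.png

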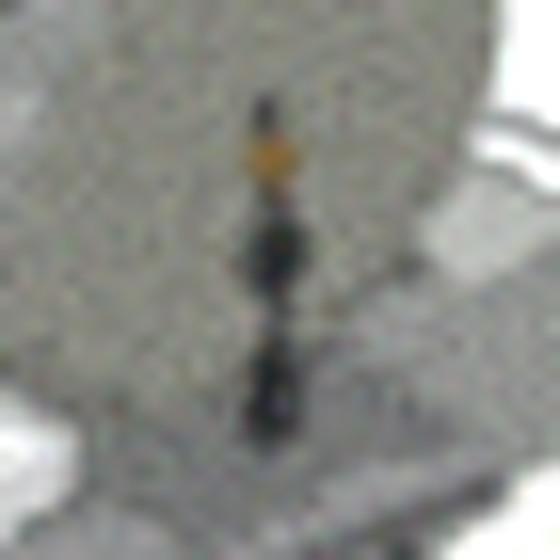

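The 20x crop shows the pointer tip centre at column 332 and the tab's inner end spanning 232–432, centred at 332, so the pointer is on the tab. Last look at the whole scene and the steadiness before handing in.

```bash
python3 -m handwheel '[[0,0,0,0,0,0],[0,0,0,0,0,0],[0,0,0,0,0,0],[0,0,0,0,0,0],[0,0,0,0,0,0],[0,0,0,0,0,0],[0,0,0,0,0,0],[0,0,0,0,0,0]]'
python3 - <<'E'
from h import *
d=cam("scene"); crop(d,0,0,640,400,1,"sf.png")
w=cam("wrist"); w["frame"]=cv2.convertScaleAbs(w["frame"],alpha=4.5); crop(w,300,184,40,26,20,"wf.png")
s=pose()[2]; print(s["time"],s["force"],s["torque"],np.abs(s["dq"]).max(),s["orientation"],s["finger_gap"])
E
```

```text
time: 11.58
position: [0.5348, 0.01, 0.2046]
orientation: [166.8, -0.1, -4.2]
force: [-1.8, 0.4, 5.2]
finger_gap: 0.0241
11.6833 [0.10307937 0.76468722 5.27001159] [-0.08883604  0.278035   -0.00271525] 0.10512054721694467 [ 1.66799839e+02 -1.31492685e-01 -4.19278744e+00] 0.02416699557110519
```

View pics/sf.png

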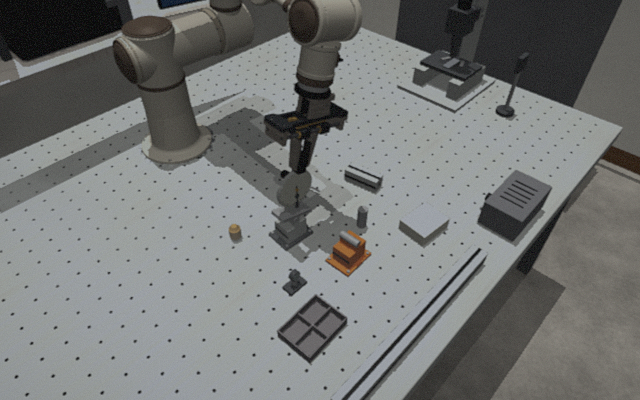

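View pics/wf.png

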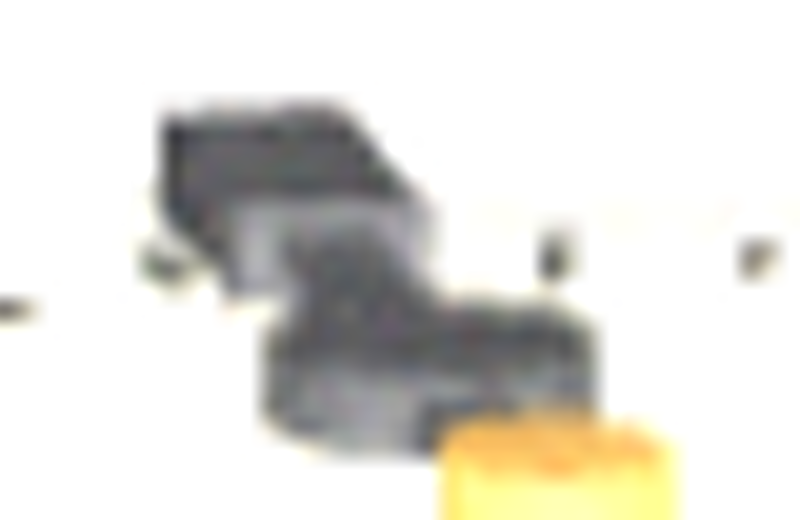

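Everything is still: pointer centred on the tab, and the visible bystanders are at their first pixels.

```bash
python3 -c "
from bench import workorder; print(workorder.finish_job())"
```

```text
the job is handed in; nothing more can be done
None
```

The gauge is standing on the grey stud's crown bar, leaned 13.2° (0.230 rad) with its +y side down. The pointer has settled on the index tab, and I handed the job in at about 11.7 s with the gripper still holding it.

**Last checks**
- **Pointer:** the tip was centred on the tab in two close crops taken about 0.9 s apart, to within what I could read. My estimate before rocking was 0.235 rad.
- **Centring:** the sole was centred on the bar to about 0.5 mm and square to it within about 0.5°.
- **Contact:** the force reading was steady, about 9 N on the bar.
- **Bystanders:** the offcut, objective, post, tray, slide box, lens mount and orange look-alike stood at their first pixels in the final scene view. The screwdriver was mostly hidden behind the gauge in that view. It looked in place in the earlier wrist views, and the arm never went near the table there.

**Disagreements**
- **Grip height:** I started the lift before the fingers had fully closed, so the grip sits about 5 mm higher on the handle than planned. I took the contact height from the force reading instead, and saw no later slip.
- **Along the bar:** the camera views disagree by 1–2 mm on how well the sole is centred along the bar's length.

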